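# Start the carving bench's dust extractor

## Robot

A 7-joint arm with a two-finger parallel gripper is mounted at the origin on the work surface. World frame = base frame: x ahead of the robot, y to its left, z up, the work surface at z = 0. Lengths are in m, angles in rad, forces in N, time in s.
With the tool pointing down it reaches from about 0.35 to 0.9 m from the base axis. Payload 7.2 kg.
Tool frame: the origin (TCP) lies at the very end of the fingers, on their centre line; the grasp point (between the pads) lies 19 mm behind it (bot.tcp_to_grasp is the distance from the TCP to the grasp point, in m); z points along the fingers, y is the line along which they close (so a half turn about z gives the same grasp; the last joint's range is limited). The gripper opens to 85 mm and grips with 20 to 120 N. Pads are 22 mm wide; open, the fingers measure 114 mm over their backs; the gripper's body (76 mm by 85 mm) begins 54 mm behind the grasp point. The pads swing forward as they close: fully open they stand 13 mm farther back than shut.
Start: joints at [1.145, 0.411, -0.013, 1.596, 0.006, 1.134, -0.082], TCP at [0.219, -0.585, 0.231] pointing down, gripper open.
Joint ranges: [-2.95, 2.95], [-0.29, 1.99], [-1.47, 1.44], [0.14, 2.54], [-1.03, 4.17], [0.13, 1.85], [-2.86, 2.86]. Speed limits (rad/s): [2.39, 2.39, 3.01, 3.01, 3.14, 3.14, 3.14].

## Interface

Orientations are given as a rotation vector (axis times angle).
In Python, from bench import bot, cams gives the robot as it stands. The module is installed in compiled form; this text tells all that it offers. Calls block until the motion is done:
- bot.movep(position, orientation): joint-space move of the TCP to a pose.
- bot.movel(position, v=0.15, ori=None, threshold=None): straight line of the TCP; ori=None keeps the orientation; v is the mean speed in m/s. With threshold (N) it stops when the force on the tool has changed by that much, and returns True; else False.
- bot.set_joints(angles): joint-space move.
- bot.move_gripper(opening, effort=None): finger opening in m; effort is the grip in N (None keeps the last); returns when the fingers have stopped.
- bot.dwell(seconds).
- bot.ik(position, orientation): joint angles nearest the present ones, or None.
- cams.camera(name): name is "scene" or "top" or "wrist"; returns a dict with "frame" (480x640x3 uint8, red, green, blue), "mtx" (3x3 intrinsics, pixels), "rvec" (rotation vector, rad) and "tvec" (3), from world to camera coordinates, as OpenCV has them; the wrist camera has in their place "mount" (4x4, takes a point from camera to tool coordinates, whose origin is the TCP and whose axes are the flange's). Camera axes: x right, y down, z forward; pixel columns grow to the right and rows downward; lengths in m; the calibration is good to about 2 mm. A picture is of the moment at which its call begins: read the wrist's pose just before it. There is no depth.
A pose or a line that the arm cannot do raises bot.Unreachable and nothing moves.
- bot.sign_off(): hands the job in; it is judged then, once.
Trained networks look in the newest picture that a camera, given by its name, has taken for a name from the list of things; names that differ only in an ending like _2 or _b are one class to them, and where a whole thing is asked for, a point or a joint stands for the part that bears it (a point fixed in the world has none). Each returns a list of dicts, best first, with "confidence" (0 to 1); they miss things now and then, are a little off and sometimes report something else, mostly with a low value. They report only what shows in the picture. A call takes as long as a camera call.
- cams.spot_in(camera, label): "box" ([left, top, right, bottom] in pixels, round what is visible of it).
Readings, each from a call of its own:
- bot.get_time_s(): time.
- bot.get_joints(): joint angles.
- bot.get_dq(): joint speeds.
- bot.get_joint_torque(): joint torques, N m.
- bot.get_position(): TCP position.
- bot.get_tcp_rot(): TCP orientation.
- bot.get_contact_force(): force on the tool from outside, world axes, zero at the start.
- bot.get_moment(): the same for the moment, N m.
- bot.get_grip_width(): finger opening in m.
- bot.get_grasp_force(): force on a finger pad.
Only numpy, scipy, OpenCV 4.12 (cv2) and the standard library are available. Lean on these libraries where they do the work, as an engineer would, in place of code of your own. Each camera call takes 0.05 s, during which the arm holds its last target. There are 200 camera calls.

## Task

Start the dust extractor from the grey control box on the bench, pushing with closed fingertips: first tip the rocker switch fully over by pressing down its raised end, then press the square key fully in, and last press the small flat round button fully in. Keep to that order, only push (do not pull any control up), leave the mushroom-shaped emergency stop alone and do not disturb the hammer, chisel, jar and wood offcut. Finish with the hand clear.

Things in the scene. Friction and masses are not known exactly. Their poses are not given: they have to be found in the camera images.
- console: grey painted steel control box fixed to the bench, 150 (its x) x 370 (its y) x 50 mm high, origin at the centre of its underside; x points away from the robot at yaw 0. On its flat lid (z 0.05) stand four control units in a row along its y, about 80 mm apart, in any order, each turned by up to 0.12 rad. All four have light grey moving parts on black housings.
- rocker_pad (a point): point to push: on the top of the rocker's initially raised half (the half away from the robot), 22 mm from the pivot axis, 8 mm from that half's outer end. It turns with the rocker; its y is the pivot's direction. Pushed fully over, this half lies level, 68 mm above the bench; at the start it slopes up to about 81 mm at its outer end.
- rocker_unit: the rocker switch's black housing, 74 (x) x 44 (y) x 13 mm high, on the box lid; origin at the centre of its underside. On it a V-shaped paddle, 60 mm long (x) and 34 mm wide (y), each half 30 mm long, tips about the y axis 18 mm above the origin (68 mm above the bench).
- rocker (a joint): rocker angle in rad: 0 = off (half away from the robot raised), 0.44 = fully over (that half level, the half nearer the robot raised), hard stops at both. Starts between 0 and 0.05. It has a stiff pivot (0.1 N m, about 4 N at the end) and stays where it is left.
- key_top (a point): centre of the top face of the square key, a flat cap 32 x 32 mm in a square black housing 46 x 46 mm whose top is 62 mm above the bench. Key top 76 mm above the bench at joint 0, z up, x and y along the cap's sides. The point moves with the key.
- key (a joint): It slides straight down against about 4 N of friction, stays where it is left (no spring) and has a hard stop at 0.010. joint value in m: 0 = out, 0.010 = fully in (top then 4 mm above the housing). Starts between 0 and 0.002; negative means pulled up.
- start_top (a point): centre of the top face of the small flat round start button, 24 mm in diameter, in a round black housing 40 mm in diameter whose top is 62 mm above the bench. Button top 76 mm above the bench at joint 0. The point moves with the button.
- start (a joint): It slides straight down against about 4 N of friction, stays where it is left (no spring) and has a hard stop at 0.010. joint value in m: 0 = out, 0.010 = fully in (top then 4 mm above the housing). Starts between 0 and 0.002; negative means pulled up.
- stop_top (a point): top centre of the mushroom-shaped emergency stop, a domed head 42 mm in diameter and 18 mm thick on a 20 mm stem, top 92 mm above the bench. Must be left alone.
- stop (a joint): emergency stop, travel in m: 0 as it is, positive pressed, negative pulled up; moves at about 4 N.
- mallet: loose hammer, 240 mm long, wooden handle, dark steel head, lying behind the box; origin under its middle, x along the handle towards the head. Leave alone.
- chisel: loose carving chisel, 225 mm long, 26 mm thick wooden handle, lying between the robot and the box; origin on the bench under the junction of handle and blade, x towards the blade's tip. Leave alone.
- jar: loose wax jar, 60 mm in diameter, 75 mm tall, standing beside the box; origin at the centre of its underside. Leave alone.
- offcut: loose dark wood offcut with a carved round, 100 x 45 x 40 mm, beside the box at its other end; origin at the centre of its underside. Leave alone.

How it is judged:
By the outcome, as a careful person would: the job done as asked, in the order asked, and still so for the second after the job is handed in, with the robot touching nothing.
It also fails if it takes over 38 s, if anything falls off the work surface, if the arm or the gripper's body presses on something with over 40 N, if the wrist force passes 120 N, or if a joint passes its speed limit or range.

## Working session

There is one attempt and no reset: what is moved stays moved. The work goes in short steps, each a Python script; the robot and the scene stay as the last script left them, time stands still between calls to the robot, and variables do not carry over. Pictures are saved under pics/ and viewed, at most 10 in all, crops included, and the job is handed in when it is done.

```bash
mkdir -p pics; cat > h.py <<'E'
from bench import bot, cams
import numpy as np, cv2
def ray(c,uv,z,):
    R=cv2.Rodrigues(np.array(c["rvec"],float))[0];t=np.array(c["tvec"],float).ravel()
    p=cv2.undistortPoints(np.array([[uv]],float),np.array(c["mtx"],float),None).ravel()
    d=R.T@np.array([p[0],p[1],1]);o=-R.T@t
    return o+d*(z-o[2])/d[2]
E
python3 - <<'E'
from h import *
for n in ("top","scene"):
    c=cams.camera(n);cv2.imwrite(f"pics/{n}.png",c["frame"][:,:,::-1])
    R=cv2.Rodrigues(np.array(c["rvec"],float))[0];print(n,-R.T@np.array(c["tvec"]).ravel())
    for l,z in [("rocker_unit",.063),("rocker_pad",.075),("key_top",.075),("start_top",.075),("stop_top",.085),("console",.05)]:
        for d in cams.spot_in(n,l)[:2]:
            b=d["box"];print(l,np.round(b),round(d["confidence"],2),ray(c,[(b[0]+b[2])/2,(b[1]+b[3])/2],z).round(4))
print(bot.get_time_s(),bot.get_tcp_rot())
E
```

```text
top [0.49384919 0.03690323 1.28995921]
rocker_unit [283. 247. 308. 289.] 0.86 [0.5279 0.0326 0.063 ]
rocker_pad [290. 255. 304. 283.] 0.78 [0.5246 0.0298 0.075 ]
key_top [402. 258. 418. 272.] 0.64 [ 0.5384 -0.2097  0.075 ]
key_top [323. 174. 433. 213.] 0.4 [ 0.69   -0.1403  0.075 ]
start_top [326. 266. 341. 276.] 0.67 [ 0.5224 -0.0475  0.075 ]
stop_top [366. 258. 382. 276.] 0.79 [ 0.5321 -0.1318  0.085 ]
stop_top [322. 174. 430. 215.] 0.42 [ 0.6856 -0.1344  0.085 ]
console [266. 226. 439. 306.] 0.66 [ 0.5335 -0.0903  0.05  ]
console [285. 249. 313. 289.] 0.61 [0.5259 0.0253 0.05  ]
scene [ 1.48908717 -0.14022294  1.0937308 ]
rocker_unit [303. 212. 338. 244.] 0.6 [0.5381 0.0306 0.063 ]
rocker_pad [311. 212. 332. 231.] 0.59 [0.5285 0.0357 0.075 ]
key_top [208. 240. 224. 252.] 0.67 [ 0.5511 -0.2096  0.075 ]
key_top [304. 214. 338. 242.] 0.34 [0.5498 0.0294 0.075 ]
start_top [206. 238. 224. 254.] 0.4 [ 0.55   -0.2122  0.075 ]
stop_top [238. 229. 260. 242.] 0.51 [ 0.5445 -0.1336  0.085 ]
console [183. 202. 351. 290.] 0.64 [ 0.553  -0.0977  0.05  ]
0.7 [ 3.09139531e+00  5.59090462e-01 -1.57431391e-05]
```

```bash
python3 - <<'E'
import cv2
i=cv2.imread("pics/top.png")[160:330,250:450];cv2.imwrite("pics/topc.png",cv2.resize(i,None,fx=3.5,fy=3.5,interpolation=2))
E
```

```text
(no output)
```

View pics/topc.png

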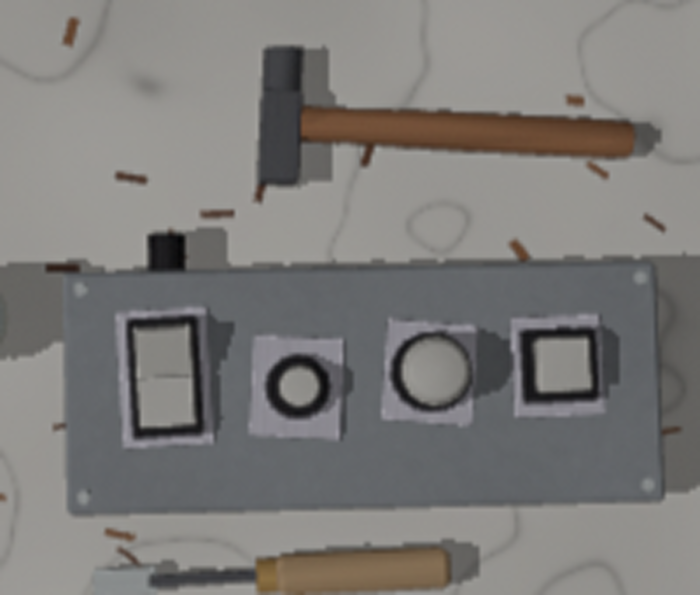

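View pics/scene.png

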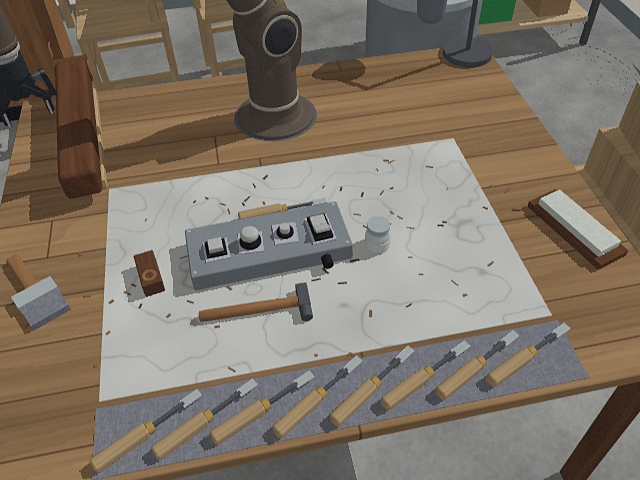

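The top view shows, from left to right, the rocker at crop (165,377), the start button (300,386), the mushroom (433,370) and the key (564,364), matching the detections. The scene view shows the same order, with the hammer behind the box, the jar and offcut at its ends and the chisel in front. Next I'll close the gripper and take a closer look with the wrist camera.

```bash
cat >> h.py <<'E'
def wcam():
    p=np.array(bot.get_position());R=cv2.Rodrigues(np.array(bot.get_tcp_rot(),float))[0]
    c=cams.camera("wrist");T=np.eye(4);T[:3,:3]=R;T[:3,3]=p
    W=np.linalg.inv(T@np.array(c["mount"]));c["rvec"]=cv2.Rodrigues(W[:3,:3])[0];c["tvec"]=W[:3,3];return c
E
python3 - <<'E'
from h import *
bot.move_gripper(0.0,40)
bot.movep([.50,-.09,.30],[np.pi,0,0])
bot.dwell(.2)
c=wcam();cv2.imwrite("pics/w1.png",c["frame"][:,:,::-1])
print(bot.get_position(),bot.get_grip_width(),bot.get_time_s(),bot.get_tcp_rot(),c["mount"])
for l,z in [("rocker_unit",.063),("rocker_pad",.075),("key_top",.075),("start_top",.075),("stop_top",.085)]:
    for d in cams.spot_in("wrist",l)[:2]:
        b=d["box"];print(l,np.round(b),round(d["confidence"],2),ray(c,[(b[0]+b[2])/2,(b[1]+b[3])/2],z).round(4))
E
```

```text
[ 0.49994744 -0.09049811  0.29986597] -0.00015344267260749905 3.7833 [-3.14151342e+00  1.37309346e-03  3.50908582e-04] [[ 1.17637688e-03 -9.51035036e-01 -3.09080858e-01  8.02484100e-02]
 [ 9.99999222e-01  9.90366849e-04  7.58708894e-04  4.18517657e-04]
 [-4.15455306e-04 -3.09081509e-01  9.51035461e-01 -1.42190899e-01]
 [ 0.00000000e+00  0.00000000e+00  0.00000000e+00  1.00000000e+00]]
rocker_unit [172. 127. 236. 210.] 0.95 [0.5307 0.0232 0.063 ]
rocker_pad [171. 141. 220. 199.] 0.91 [0.5308 0.0284 0.075 ]
key_top [422. 140. 457. 176.] 0.94 [ 0.5428 -0.2119  0.075 ]
start_top [266. 166. 291. 187.] 0.83 [ 0.525  -0.0541  0.075 ]
start_top [336. 143. 381. 189.] 0.38 [ 0.5351 -0.133   0.075 ]
stop_top [340. 145. 385. 186.] 0.68 [ 0.5365 -0.1356  0.085 ]
stop_top [135.  75. 503. 242.] 0.63 [ 0.5433 -0.0936  0.085 ]
```

View pics/w1.png

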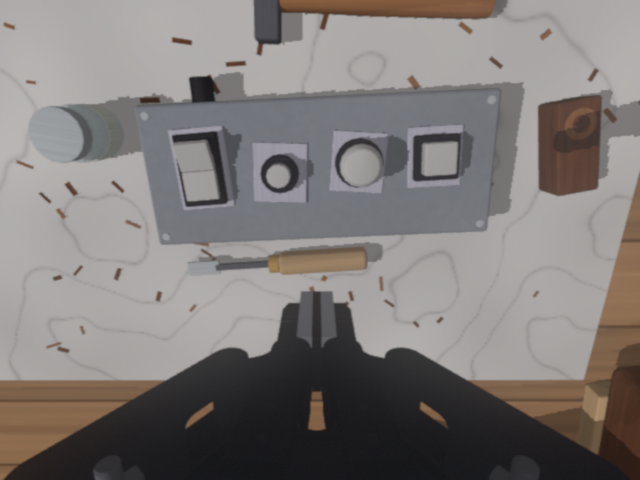

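```bash
python3 - <<'E'
from h import *
c=wcam()
f=c["frame"][:,:,::-1];
i=np.vstack([np.hstack([f[120:220,160:240],f[120:220,240:320]]) ])
j=f[120:220,410:480]
cv2.imwrite("pics/w2.png",cv2.resize(np.hstack([i[:, :140],j]),None,fx=3.8,fy=3.8,interpolation=2))
for n,uv,z in [("pivot",(198,170),.068),("far",(193.5,139.5),.081),("near",(204,202),.068),("key",(439,158.5),.0755),("start",(278,176),.0755)]: print(n,ray(c,uv,z).round(4))
t=cams.camera("top")
for n,uv,z in [("pivot",(166,377),.068),("far",(164,324),.081),("near",(170,430),.068),("key",(564,364),.0755),("start",(300,386),.0755)]:
    print("top",n,ray(t,(250+(uv[0]+.5)/3.5-.5,160+(uv[1]+.5)/3.5-.5),z).round(4))
E
```

```text
pivot [0.5301 0.0285 0.068 ]
far [0.5605 0.0258 0.081 ]
near [0.4972 0.0255 0.068 ]
key [ 0.5425 -0.2108  0.0755]
start [ 0.5253 -0.0527  0.0755]
top pivot [0.5285 0.0295 0.068 ]
top far [0.56   0.0315 0.081 ]
top near [0.4965 0.0263 0.068 ]
top key [ 0.5414 -0.2118  0.0755]
top start [ 0.5246 -0.0516  0.0755]
```

View pics/w2.png

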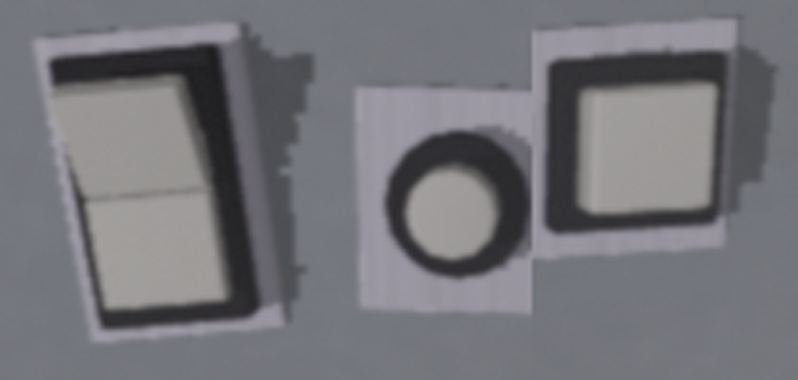

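The crop shows the far edge of the paddle at about px (191,142) and its pivot line at (199,171). The button is at (279,176) and the key at (441,159). The wrist and top views agree to within 2 mm, so I'll press the rocker now.

```bash
cat >> h.py <<'E'
def press(x,y,zend):
    bot.movep([x,y,.14],[np.pi,0,0]); bot.movel([x,y,.095],v=.12); bot.dwell(.2)
    f0=np.array(bot.get_contact_force())
    hit=bot.movel([x,y,zend-.004],v=.02,threshold=25)
    print("hit",hit,np.round(bot.get_position(),4),np.round(np.array(bot.get_contact_force())-f0,1))
    bot.dwell(.2);print(np.round(bot.get_position(),4),np.round(np.array(bot.get_contact_force())-f0,1))
    bot.movel([x,y,.14],v=.12);print("t",bot.get_time_s())
E
python3 - <<'E'
from h import *
press(.551,.030,.068)
bot.movep([.50,-.09,.25],[np.pi,0,0]);bot.dwell(.2)
c=wcam();f=c["frame"][:,:,::-1];cv2.imwrite("pics/w3.png",f)
E
```

```text
hit True [0.5525 0.0302 0.0681] [-2.1 -0.1  6.5]
[0.5525 0.0302 0.0681] [-2.2 -1.   6.9]
t 7.9417
```

View pics/w3.png

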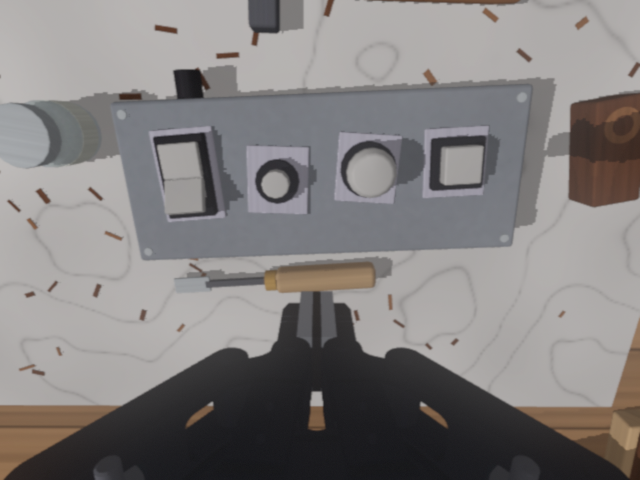

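The rocker is over: the fingers stopped at z 0.068, the level height, and the near half, around px (184,196), is now raised. Next come the key and then the start button.

```bash
python3 - <<'E'
from h import *
c=wcam()
for uv in [(461,166),(275,184)]: print(ray(c,uv,.0755).round(4))
press(.542,-.212,.066)
bot.movel([.542,-.212,.16]) 
E
```

```text
[ 0.5416 -0.2115  0.0755]
[ 0.5257 -0.0536  0.0755]
hit True [ 0.542  -0.212   0.0661] [-3.4  0.6  7.2]
[ 0.542  -0.212   0.0661] [-1.7  0.7  7.1]
t 12.725
```

```bash
python3 - <<'E'
from h import *
press(.525,-.053,.066)
bot.movep([.50,-.09,.25],[np.pi,0,0]);bot.dwell(.2)
c=wcam();cv2.imwrite("pics/w4.png",c["frame"][:,:,::-1][60:270]);print(bot.get_time_s())
E
```

```text
hit True [ 0.525 -0.053  0.066] [-3.   0.2  9.1]
[ 0.525 -0.053  0.066] [-2.7  0.8  8.7]
t 16.7333
17.525
```

View pics/w4.png

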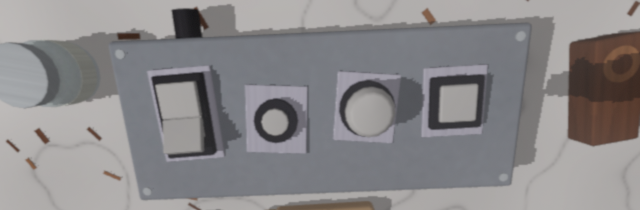

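The picture shows the rocker tipped (px 183,115), the button (275,122) and key (458,103) sunk in, and the mushroom and the objects in view unmoved. The hand is clear.

```bash
python3 -c "
from h import *
print(bot.sign_off())"
```

```text
the job is handed in; nothing more can be done
None
```

I tipped the rocker fully over, then pressed the key and then the start button fully in, each stopping at its full-travel height. The emergency stop was never pressed, the loose objects looked undisturbed, and I handed the job in at about 17.5 s with the hand clear.

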